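# Serve the tall soup carrier from the hook stand

## Task

Lunch is being served: take the taller of the two hanging soup carriers by its handle, lift it up and off its hooks, and stand it upright with its whole foot on the empty round mat on the meal tray. Handle it gently: a light grip on the handle, no hard bump when you set it down, never tipped. Leave the shorter carrier hanging, and the plate, mug and spoon where they are.

Things in the scene. Friction and masses are not known exactly. Their poses are not given: they have to be found in the camera images.
- tall: Taller soup carrier: round dark maroon pot, white flat lid, rigid arch handle; 0.28 to 0.56 kg, 177 mm tall. Origin: centre of its foot; z up, y along the handle bar. Foot 90 mm diameter, widening to 110 mm from 30 mm up. Starts hanging level by its bar on a pair of hooks, centre of mass below the bar. Setting down must stay below 40 N in all
- tall_bar (a point): Centre of the tall carrier's straight level handle bar, 171 mm above its foot: grip here, between the hooks, fingers closing along x. Bar 14 mm thick along x, 12 mm high, 128 mm long along y, an upright at each end (y = +-60 mm). Light plastic: all finger force on it together must stay below 40 N (10 N a finger is ample)
- tall_lid (a point): Centre of the tall carrier's lid top, 105 mm above its foot; 60 mm clear below the bar's underside. Lid rim 114 mm diameter
- short: The shorter soup carrier, hanging beside the tall one: same pot, lid and handle but only 137 mm tall overall (lid top 65 mm, bar centre 131 mm above the foot). Origin: centre of its foot, axes as the tall one's
- stand: Fixed steel hook stand. Origin on the table midway between its two hanging places, below the line of the hung bars; x from the hook tips back to the rail, y along the rail, z up. Rail 18 mm diameter at x = 100 mm, z = 209 mm, on three posts. Base plate 12 mm thick, x -30 to 120 mm, y +-170 mm. No part higher than 230 mm. Either place may hold the tall carrier
- hooks_l (a point): Hanging place at stand y = +90 mm: midway between the upturned tips of its two prongs, at tip height (230 mm), stand x = -30 mm. Prongs lie 37 mm either side in y, run along x from the rail to x = -34 mm, 8 mm wide, 10 mm thick, top face at 215 mm; the last 8 mm turn up 15 mm. Lift the bar more than 15 mm (48 mm at most, then the lid meets the prongs), then draw it out along -x
- hooks_r (a point): The same for the hanging place at stand y = -90 mm
- mat: Fixed round cork mat lying on the tray, 134 mm diameter, 4 mm thick. Origin: centre of its underside
- mat_top (a point): Centre of the mat's top face, 10 mm above the table
- tray: Fixed dark green meal tray, 330 mm along x, 340 mm along y, floor 6 mm thick, rim 14 mm high. Origin: centre of its underside
- plate: Empty white plate on the tray, 130 mm diameter, 18 mm high; origin: centre of its underside. It lies beside the mat
- mug: Maroon drinking mug with a white lid on the tray, 74 mm diameter, 92 mm high, with a handle on its +y side; origin: centre of its underside
- spoon: Steel spoon lying on the tray near its robot-side edge, 160 mm long; its origin lies on its underside
There are look-alikes about, which are no part of the job. Leave any blue look-alike of the tall alone.

How it is judged:
By the outcome, as a careful person would: the job done as asked, in the order asked, and still so for the second after the job is handed in, with the robot touching nothing.
It also fails if it takes over 54 s, if anything falls off the work surface, if the arm or the gripper's body presses on something with over 40 N, if the wrist force passes 120 N, or if a joint passes its speed limit or range.

## Robot

A 6-joint arm with a two-finger parallel gripper is mounted at the origin on the work surface. World frame = base frame: x ahead of the robot, y to its left, z up, the work surface at z = 0. Lengths are in m, angles in degrees, forces in N, time in s.
With the tool pointing down it reaches from about 0.35 to 0.875 m from the base axis. Payload 4.2 kg.
Tool frame: the origin (TCP) lies midway between the tips of the shut fingers; the grasp point (between the pads) lies 19 mm behind it; z points along the fingers, y is the line along which they close (so a half turn about z gives the same grasp; the last joint's range is limited). The gripper opens to 87 mm and grips with 3 to 60 N. Pads are 19 mm wide; open, the fingers measure 117 mm over their backs; the gripper's body (75 mm by 190 mm) begins 51 mm behind the grasp point.
Start: joints at [-51.876, 22.042, 0.453, 0, -68.411, -14.817], TCP at [0.247, -0.574, 0.223] pointing down, gripper open.
Joint ranges: [-179.83, 179.83], [-69.29, 118.12], [-61.27, 80.66], [-181.25, 117.63], [-171.15, -9.14], [-177.46, 177.46]. Speed limits (degrees/s): [159.86, 159.86, 180, 180, 180, 180].

## Interface

Orientations are given as [roll, pitch, yaw] about the fixed x, y, z axes, in that order (R = Rz(yaw) Ry(pitch) Rx(roll)).
In Python, from workcell import env gives the robot as it stands. The module is installed in compiled form; this text tells all that it offers. Calls block until the motion is done:
- env.goto(position, orientation): joint-space move of the TCP to a pose.
- env.move_straight(position, rotation=None, rate=0.15, force_limit=None): straight line of the TCP; rotation=None keeps the orientation; rate is the mean speed in m/s. With force_limit (N) it stops when the force on the tool has changed by that much, and returns True; else False.
- env.set_joints(angles): joint-space move.
- env.gripper_to(opening, grasp_force=None): opening from 0.0 (shut) to 1.0 (fully open); grasp_force is the grip in N (None keeps the last); returns when the fingers have stopped.
- env.dwell(seconds).
- env.inverse_kinematics(position, orientation): joint angles nearest the present ones, or None.
- env.read_state(): the state.
- env.grab_frame(name): name is "scene" or "top" or "wrist"; returns a dict with "image" (480x640x3 uint8, blue, green, red), "fx", "fy", "cx", "cy" (pixels), "D" ([k1, k2, p1, p2, k3] as OpenCV has them; the pictures are not rectified), "position" and "orientation" of the camera in the world. Camera axes: x right, y up, looking along -z (the intrinsics and any distortion apply to the point x, -y, -z); pixel columns grow to the right and rows downward; lengths in m; the calibration is good to about 2 mm. A picture is of the moment at which its call begins. There is no depth.
A pose or a line that the arm cannot do raises env.Unreachable and nothing moves.
- env.close_job(): hands the job in; it is judged then, once.
Trained networks look in a picture, given as the dict that the camera call returned (one of the last four; its "shot" number tells which), for a name from the list of things; names that differ only in an ending like _2 or _b are one class to them, and where a whole thing is asked for, a point or a joint stands for the part that bears it (a point fixed in the world has none). Each returns a list of dicts, best first, with "score" (0 to 1); they miss things now and then, are a little off and sometimes report something else, mostly with a low value. They report only what shows in the picture. A call takes as long as a camera call. They do not tell look-alikes from the thing itself.
- env.search_frame(picture, thing): "xyz" ([x, y, z] in m, in world coordinates, good to about 4 mm: the middle of the surface that is visible of it).
- env.trace(picture, thing): "mask" (480x640 bool, what is visible of it).
The state is a dict: "clock": time; "joint_positions": joint angles; "qvel": joint speeds; "joint_torque": joint torques, N m; "position": TCP position; "tool_rot": TCP orientation; "force": force on the tool from outside, world axes, zero at the start; "wrist_torque": the same for the moment, N m; "opening": opening from 0.0 (shut) to 1.0 (fully open); "finger_force": force on a finger pad.
Only numpy, scipy, OpenCV 4.12 (cv2) and the standard library are available. Lean on these libraries where they do the work, as an engineer would, in place of code of your own. Each camera call takes 0.05 s, during which the arm holds its last target. There are 200 camera calls.

## Working session

There is one attempt and no reset: what is moved stays moved. The work goes in short steps, each a Python script; the robot and the scene stay as the last script left them, time stands still between calls to the robot, and variables do not carry over. Pictures are saved under pics/ and viewed, at most 10 in all, crops included, and the job is handed in when it is done.

```bash
mkdir -p pics; python3 - <<'E'
from workcell import env
import cv2,numpy as np
for n in ["scene","top"]:
    f=env.grab_frame(n); cv2.imwrite(f"pics/{n}0.png",f["image"])
    print(n,f["position"],f["orientation"],f["fx"],f["cx"],f["cy"],f["D"])
    for t in ["tall","tall_bar","tall_lid","short","stand","mat","tray","plate","mug","spoon"]:
        print(t,[(round(d["score"],2),np.round(d["xyz"],3).tolist()) for d in env.search_frame(f,t)[:4]])
print(env.read_state()["clock"],env.read_state()["tool_rot"])
E
```

```text
scene [ 1.20675375 -0.17217233  1.04873607] [38.30784481  0.2957701  76.90373904] 623.4530698414189 318.75769463814333 241.57667067540424 [-0.20625609  0.          0.          0.          0.        ]
tall [(0.79, [0.31, -0.261, 0.102]), (0.56, [0.581, -0.342, 0.156])]
tall_bar [(0.64, [0.579, -0.341, 0.155]), (0.59, [0.309, -0.267, 0.104])]
tall_lid [(0.78, [0.581, -0.344, 0.157]), (0.57, [0.306, -0.26, 0.102]), (0.57, [0.65, -0.252, 0.012])]
short [(0.76, [0.575, -0.168, 0.154]), (0.34, [0.58, -0.346, 0.156])]
stand [(0.55, [0.652, -0.251, 0.017])]
mat [(0.77, [0.53, 0.157, 0.009]), (0.28, [0.652, -0.246, 0.013])]
tray [(0.59, [0.608, 0.25, 0.006])]
plate [(0.6, [0.547, 0.332, 0.015])]
mug [(0.8, [0.665, 0.175, 0.088])]
spoon [(0.93, [0.424, 0.253, 0.021])]
top [ 0.39632372 -0.01418719  1.09504126] [  5.92054774   0.65776067 -89.56374762] 521.9731077049436 324.64813406880836 243.5591271434349 [0.04092174 0.         0.         0.         0.        ]
tall [(0.79, [0.563, -0.339, 0.155]), (0.62, [0.277, -0.261, 0.105]), (0.61, [0.424, 0.268, 0.02])]
tall_bar [(0.89, [0.281, -0.258, 0.102]), (0.55, [0.567, -0.338, 0.158])]
tall_lid [(0.59, [0.283, -0.258, 0.104]), (0.58, [0.565, -0.337, 0.156])]
short [(0.81, [0.564, -0.161, 0.154])]
stand [(0.75, [0.655, -0.262, 0.008])]
mat [(0.9, [0.525, 0.158, 0.01])]
tray [(0.77, [0.567, 0.252, 0.006])]
plate [(0.61, [0.56, 0.329, 0.018])]
mug [(0.76, [0.65, 0.175, 0.098])]
spoon [(0.7, [0.423, 0.272, 0.018])]
1.1 [-1.79998795e+02  4.43890590e-04 -1.56690499e+02]
```

View pics/scene0.png

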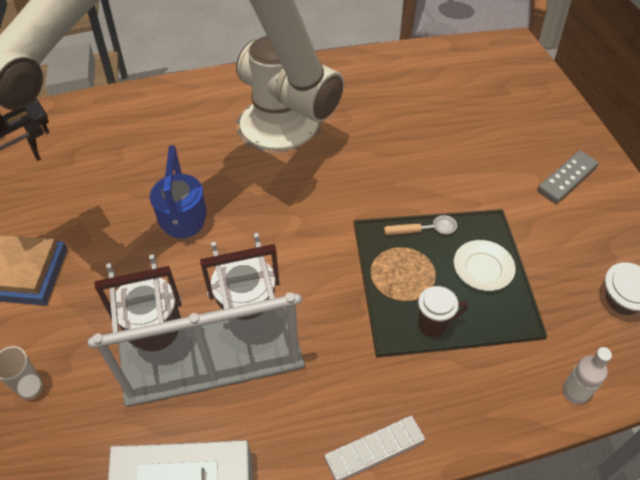

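View pics/top0.png

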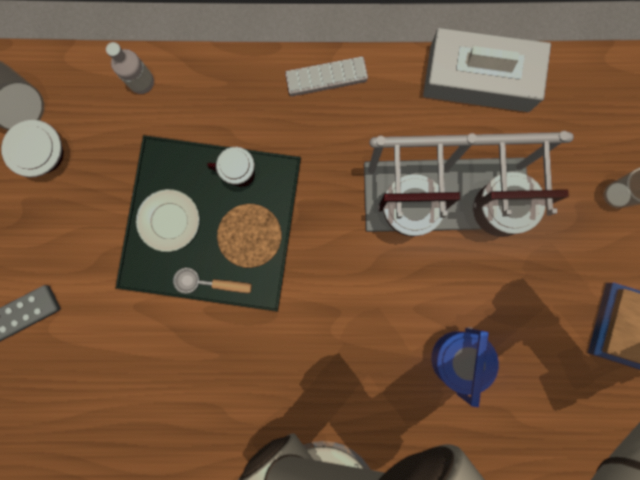

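Scene view: two maroon carriers hang on the stand at about (145,300) and (243,280). A blue look-alike stands at (180,205). The mug is at (438,308) and another white-lidded pot at (630,288). The cork mat is at (403,273). Both bars hang at the same height, so only pot depth tells tall from short. The left one (145,300) looks deeper, and I'll check that in a crop.

```bash
cat > h.py <<'E'
from workcell import env
import cv2,numpy as np
from scipy.spatial.transform import Rotation as R
def cam(f):
    K=np.array([[f["fx"],0,f["cx"]],[0,f["fy"],f["cy"]],[0,0,1.]])
    return K,np.array(f["D"],float),R.from_euler("xyz",f["orientation"],degrees=True).as_matrix()@np.diag([1,-1,-1.]),np.array(f["position"])
def to_plane(f,px,z):
    K,D,Rc,p=cam(f)
    u=cv2.undistortPoints(np.array(px,float).reshape(-1,1,2),K,D).reshape(-1,2)
    d=np.c_[u,np.ones(len(u))]@Rc.T
    return p+d*((z-p[2])/d[:,2])[:,None]
def project(f,P):
    K,D,Rc,p=cam(f)
    return cv2.projectPoints((np.array(P,float).reshape(-1,3)-p)@Rc,np.zeros(3),np.zeros(3),K,D)[0].reshape(-1,2)
E
python3 - <<'E'
from h import *
s=env.grab_frame("scene");t=env.grab_frame("top");w=env.grab_frame("wrist")
print("wrist",w["position"],w["orientation"],w["fx"])
c=cv2.resize(s["image"][235:415,75:315],None,fx=2.5,fy=2.5,interpolation=cv2.INTER_CUBIC)
cv2.imwrite("pics/crop.png",c)
# bars: dark-red pixels in top view
for f,rois in ((t,((380,460,185,215),(480,572,182,208))),):
  for x0,x1,y0,y1 in rois:
    im=f["image"].astype(int)[y0:y1,x0:x1]
    m=((im[...,2]<110)&(im[...,2]>im[...,1]*1.8)&(im[...,2]>im[...,0]*1.6)).astype(np.uint8)
    n,l,st,ce=cv2.connectedComponentsWithStats(m)
    k=[i for i in range(1,n) if st[i,4]>20]
    ys,xs=np.nonzero(np.isin(l,k))
    r=cv2.minAreaRect(np.c_[xs+x0,ys+y0].astype(np.float32))
    P=to_plane(f,cv2.boxPoints(r),0.227)
    print(r,np.round(P,3).tolist(),P.mean(0))
print("rail",to_plane(t,[[378,142],[472,139],[567,136]],0.215))
print("mat corners")
for f in(s,t):
    m=env.trace(f,"mat")[0]["mask"].astype(np.uint8)
    cs=max(cv2.findContours(m,0,2)[0],key=cv2.contourArea)
    W=to_plane(f,cs.reshape(-1,2),0.010)[:,:2]
    (cx,cy),(a,b),_=cv2.fitEllipse(W.astype(np.float32)); print(cx,cy,a,b)
E
```

```text
wrist [ 0.17670384 -0.60474295  0.38542788] [-1.65773337e+01 -1.93881126e-02  1.13316431e+02] 337.6323932339109
((418.86248779296875, 196.71832275390625), (14.339761734008789, 78.30699920654297), 82.40535736083984) [[0.569, -0.095, 0.227], [0.588, -0.225, 0.227], [0.563, -0.228, 0.227], [0.545, -0.098, 0.227]] [ 0.56645296 -0.16124758  0.227     ]
((529.0455322265625, 194.25289916992188), (5.959697246551514, 76.09516143798828), 87.91743469238281) [[0.574, -0.281, 0.227], [0.579, -0.406, 0.227], [0.569, -0.406, 0.227], [0.564, -0.282, 0.227]] [ 0.57121564 -0.34399657  0.227     ]
rail [[ 0.66417732 -0.0940585   0.215     ]
 [ 0.66961032 -0.25501164  0.215     ]
 [ 0.67451174 -0.41516654  0.215     ]]
mat corners
0.5250728130340576 0.15591661632061005 0.12749962508678436 0.13130080699920654
0.5259365439414978 0.15857453644275665 0.1301262229681015 0.13092051446437836
```

View pics/crop.png

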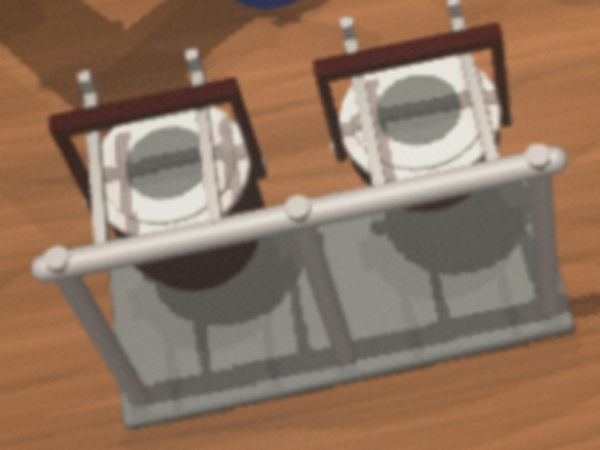

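The candidates (scene pixels) are the left carrier (145,300), the right carrier (243,280), the blue pot (180,205) and the mug (438,308). In the crop, the left pot reaches well below the rail (crop 195,260) and the right one barely does (430,205). The left one, with its bar near (0.572,-0.344), is therefore the tall one. It agrees with the rail: the bar is 100 mm in front of it and 90 mm from the stand's middle. Next I hover above it and check with the wrist camera.

```bash
python3 - <<'E'
from h import *
for y in (92,-88):
    print(y,env.inverse_kinematics([0.572,-0.344,0.35],[180,0,y]),env.inverse_kinematics([0.525,0.157,0.2],[180,0,y]))
yaw=-88
env.move_straight([0.247,-0.574,0.36],rate=0.2)
env.goto([0.572,-0.344,0.36],[180,0,yaw])
w=env.grab_frame("wrist"); cv2.imwrite("pics/w1.png",w["image"])
print(w["position"],w["orientation"],env.read_state()["clock"],env.read_state()["position"])
d=np.array([0.0349*-1,0.9994]) # bar direction
c=np.array([0.572,-0.344])
print(project(w,[[*(c+k*d),.227] for k in(-.064,0,.064)]))
E
```

```text
92 [ -17.17089267   23.67230873   20.74981569    0.          -87.07750696
 -160.82910733] [ 33.60416158  15.59300671 -12.44145476   0.         -61.96553853
 148.39583842]
-88 [-17.17089267  23.67230873  20.74981569   0.         -87.07750696
  19.17089267] [ 33.60416158  15.59300671 -12.44145476   0.         -61.96553853
 -31.60416158]
[ 0.57509721 -0.42293031  0.52305105] [-1.65570731e+01  2.03466426e-02 -1.78095748e+02] 3.7083 [ 0.57109344 -0.34514918  0.36026107]
[[318.03139615 154.64083657]
 [318.11820759 226.88578275]
 [318.1926892  291.16667582]]
```

View pics/w1.png

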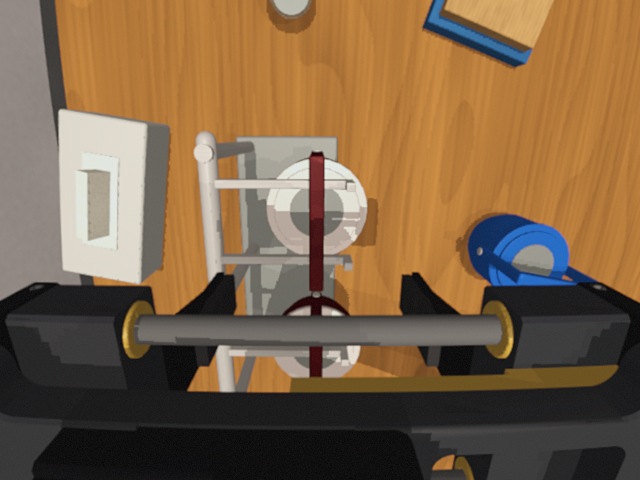

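The wrist view shows the bar from (317,152) to (317,291). My estimate projects to (318,155)–(318,291), within about 2 mm, with prongs at rows 184 and 260. I'll descend, grip lightly and lift.

```bash
python3 - <<'E'
from h import *
def st(l):
    s=env.read_state(); print(l,round(s["clock"],2),np.round(s["position"],4),np.round(s["force"],1),round(s["opening"],3),s["finger_force"])
st(0)
print(env.move_straight([0.572,-0.344,0.202],rate=0.12,force_limit=8)); st("down")
env.gripper_to(0.3); st("near")
env.gripper_to(0.0,grasp_force=10); st("grip")
print(env.move_straight([0.572,-0.344,0.232],rate=0.05,force_limit=12)); env.dwell(.2); st("lift")
w=env.grab_frame("scene"); cv2.imwrite("pics/s2.png",cv2.resize(w["image"][170:415,55:315],None,fx=2.2,fy=2.2))
E
```

```text
0 3.71 [ 0.5711 -0.3451  0.3603] [-0.1 -0.1  1. ] 1.002 0.0
False
down 5.17 [ 0.5725 -0.3442  0.203 ] [-0.3 -0.6  1. ] 0.999 0.0
near 6.38 [ 0.572 -0.344  0.202] [-0.2  0.2 -0. ] 0.301 0.0
grip 6.78 [ 0.5722 -0.344   0.202 ] [0.2 0.4 0.5] 0.161 9.989503417164087
False
lift 7.72 [ 0.5718 -0.3439  0.2315] [-0.7 -0.4 -4. ] 0.158 9.990004473365843
```

View pics/s2.png

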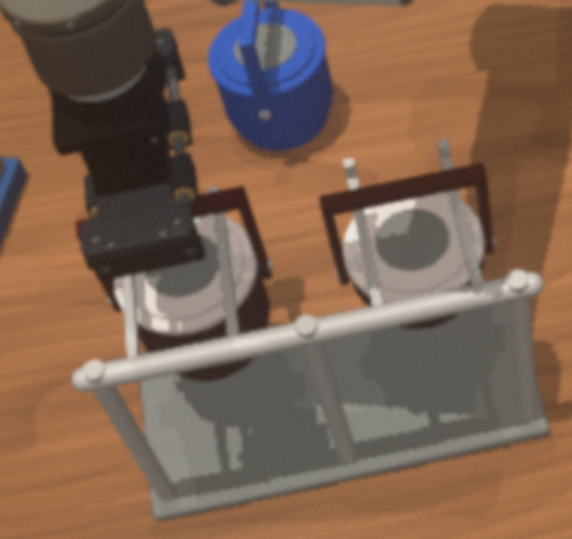

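Lifted: the force is about 4 N (0.41 kg) and the bar is held at 13.8 mm, clear of the prong tops. I'll draw it out along -x, raise it and carry it over the mat.

```bash
python3 - <<'E'
from h import *
def st(l):
    s=env.read_state(); print(l,round(s["clock"],2),np.round(s["position"],4),np.round(s["force"],1),round(s["opening"],3),s["finger_force"])
hit=env.move_straight([0.450,-0.348,0.232],rate=0.06,force_limit=6); st(hit)
if not hit:
    env.move_straight([0.450,-0.348,0.412],rate=0.12); st("up")
    env.move_straight([0.5255,0.1575,0.412],rate=0.15); env.dwell(.5); st("over")
    w=env.grab_frame("scene"); t=env.grab_frame("top")
    cv2.imwrite("pics/s3.png",np.hstack([cv2.resize(w["image"],(400,300)),cv2.resize(t["image"],(400,300))]))
E
```

```text
False 9.96 [ 0.4502 -0.348   0.2319] [ 0.2 -0.1 -2.9] 0.162 9.989852481521666
up 11.61 [ 0.4498 -0.3478  0.4111] [-0.5  0.2 -4.7] 0.163 9.989979425445199
over 15.67 [0.5255 0.1575 0.412 ] [ 0.1  0.7 -2.4] 0.162 9.9899000977166
```

View pics/s3.png

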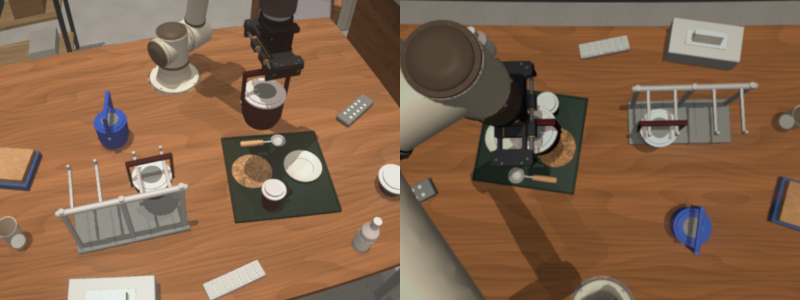

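The carrier hangs upright above the mat. The mug and plate are untouched and the short carrier still hangs. I'll lower it and touch down slowly.

```bash
python3 - <<'E'
from h import *
def st(l):
    s=env.read_state(); print(l,round(s["clock"],2),np.round(s["position"],4),np.round(s["force"],1),round(s["opening"],3),s["finger_force"])
x,y=0.5255,0.1575
env.move_straight([x,y,0.19],rate=0.1); env.dwell(.3); st("pre")
hit=env.move_straight([x,y,0.156],rate=0.012,force_limit=4); st(hit); env.dwell(.2); st("rest")
w=env.grab_frame("scene"); cv2.imwrite("pics/s4.png",cv2.resize(w["image"][120:370,340:560],None,fx=2.3,fy=2.3))
E
```

```text
pre 18.43 [0.5255 0.1575 0.1901] [-0.7  0.  -3.4] 0.162 9.98993428889662
True 20.51 [0.5258 0.1575 0.1619] [-0.2  0.2  5.3] 0.159 9.991865940392017
rest 20.71 [0.5258 0.1575 0.1619] [-1.3 -0.2  6.6] 0.161 9.991850866936147
```

View pics/s4.png

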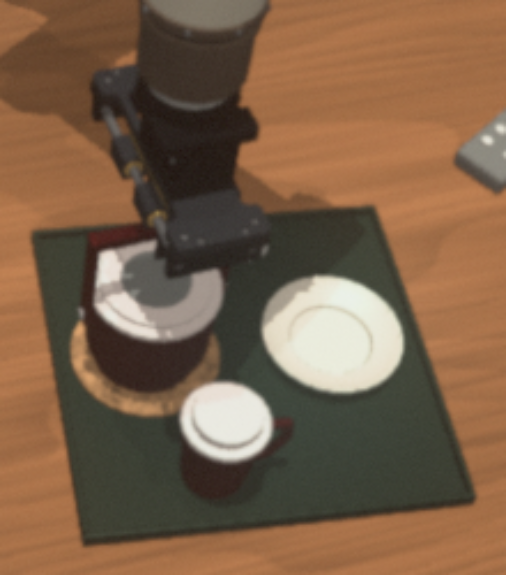

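Touchdown came at TCP z 0.162, exactly as predicted, at 10 N, with the foot inside the mat. I'll release, retreat upward and verify.

```bash
python3 - <<'E'
from h import *
x,y=0.5258,0.1575
env.gripper_to(0.7); env.dwell(.2)
env.move_straight([x,y,0.30],rate=0.1,force_limit=8)
env.move_straight([0.36,-0.05,0.38],rate=0.2); env.dwell(.3)
s=env.read_state(); print(s["clock"],s["position"],s["force"])
w=env.grab_frame("scene");t=env.grab_frame("top")
print([(round(d["score"],2),np.round(d["xyz"],3)) for d in env.search_frame(t,"tall_lid")[:3]])
cv2.imwrite("pics/s5.png",np.hstack([cv2.resize(w["image"][190:370,340:560],(400,328)),cv2.resize(t["image"][120:320,100:344],(400,328))]))
E
```

```text
25.3667 [ 0.36020952 -0.04974415  0.37975397] [-0.5658753  -0.55481515 -0.52141029]
[(0.75, array([0.517, 0.158, 0.114])), (0.58, array([ 0.282, -0.261,  0.1  ]))]
```

View pics/s5.png

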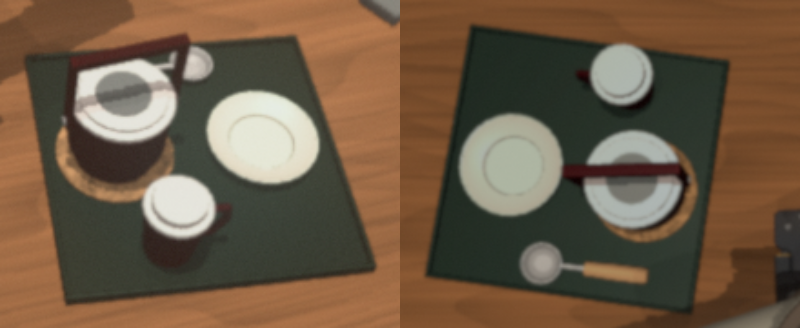

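The carrier stands upright on the mat: lid at (0.517,0.158,0.114), against an expected height of 0.115. The plate, mug and spoon are unmoved.

```bash
python3 -c "
from workcell import env
print(env.close_job())"
```

```text
the job is handed in; nothing more can be done
None
```

The tall carrier is standing upright with its whole foot on the mat, set down at about 10 N; the short carrier, plate, mug and spoon were left alone, and I handed the job in at about 25 s.

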